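# Take the lift-off lid from the tool chest and stand it in its rack

## Task

Open the small wooden chest by its bar handle until the lid stands upright, then lift the lid straight up off its hinges and stand it in the slotted rack, hinge edge down in the slot and handle up. Set the lid down rather than dropping it, let go of it, and leave the other things on the bench where they are.

Things in the scene. Friction and masses are not known exactly. Their poses are not given: they have to be found in the camera images.
- chest: Small wooden chest, box 80 (x) x 120 (y) x 45 mm, rim 145 mm above the bench, on a steel pedestal (foot 64 mm across) fixed to the bench; origin under the foot, x level from front to back, z up. Two steel stops behind it, reaching 40 mm above the hinge line, catch the lid when it leans about 8 degrees back past vertical, so that it stays there if let go.
- chest_hinge (a point): Middle of the chest's hinge line (along chest y): 150 mm above the bench, 52 mm behind the chest's centre, 12 mm behind its back wall. A dark steel bearing at each end, 70 mm from here: a 16 mm chamber with an 8 mm slot in its top. The lid's pins lie in them and can leave upward only while the lid is within about 15 degrees of vertical. Axes as chest.
- lid: Loose wooden lid, board 102 x 120 x 10 mm, 0.18 to 0.33 kg. Two flat steel pins (14 x 5 mm, flat in the plane of the lid) stick out 17 mm at the sides of its hinge edge. Origin on the pin line, as lid_hinge. x lies in the board, pointing away from the handle; y along the pins; z out of the upper face.
- lid_hinge (a point): Middle of the lid's pin line; the board ends 6 mm beyond it. At the start the lid is shut, flat on the chest, with this point at chest_hinge and the same axes.
- lid_bar (a point): Middle of the lid's handle: round steel bar 10 mm thick, 84 mm long, parallel to the pin line and 136 mm from it (lid -x), in the plane of the lid, 40 mm in front of the board (a 35 x 74 mm window between). Lid shut: 150 mm above the bench, scrap up to 90 mm high below. It can be pinched from above, a finger before and behind it, and turns between the fingers as the lid swings.
- rack_slot (a point): Middle of the rack's slot floor, 107 mm above the bench. The slot is 15 mm wide and 36 mm deep, between two wooden rails 90 mm long; steel cheeks above flare its mouth to about 50 mm wide, 165 mm above the bench. It runs along y; x is across it, z up. The lid standing in it has its pin line 113 mm and its bar about 249 mm above the bench.
- rack: Lid rack: wooden plate 84 (x) x 110 (y) mm with a slot, on a steel pedestal (foot 64 mm across) fixed to the bench; origin under the foot, axes as rack_slot.
- rivet_box: Bystander: small cardboard box 57 x 87 x 35 mm, loose; origin at the centre of its underside.
- g_clamp: Bystander: small dark iron clamp lying flat, 138 x 118 x 24 mm, loose; origin at the centre of its underside.
- brass_tin: Bystander: small brass tin, 58 mm across, 39 mm high, loose; origin at the centre of its underside.
- grey_tin: Bystander: grey open tin, 65 mm across, 86 mm high, loose; origin at the centre of its underside.

How it is judged:
By the outcome, as a careful person would: the job done as asked, in the order asked, and still so for the second after the job is handed in, with the robot touching nothing.
It also fails if it takes over 58 s, if anything falls off the work surface, if the arm or the gripper's body presses on something with over 40 N, if the wrist force passes 120 N, or if a joint passes its speed limit or range.

## Robot

A 6-joint arm with a two-finger parallel gripper is mounted at the origin on a cart in front of the work surface, level with it; the furniture and walls round the work are solid. World frame = base frame: x ahead of the robot, y to its left, z up, the work surface at z = 0. Lengths are in m, angles in degrees, forces in N, time in s.
With the tool pointing down it reaches from about 0.35 to 0.875 m from the base axis. Payload 4.2 kg.
Tool frame: the origin (TCP) lies between the finger pads; the fingertips stand 17 mm ahead of it and the grasp point (between the pads) lies 2 mm behind it; z points along the fingers, y is the direction in which the jaws open and shut (so a half turn about z gives the same grasp; the last joint's range is limited). The gripper opens to 87 mm and grips with 3 to 60 N. Pads are 19 mm wide; open, the fingers measure 117 mm over their backs; the gripper's body (75 mm by 190 mm) begins 51 mm behind the grasp point.
Start: joints at [82.54, 22.042, 0.453, 0, -68.411, -14.817], TCP at [0.237, 0.578, 0.24] pointing down, gripper open.
Joint ranges: [-179.83, 179.83], [-69.29, 118.12], [-61.27, 80.66], [-181.25, 117.63], [-171.15, -9.14], [-177.46, 177.46]. Speed limits (degrees/s): [159.86, 159.86, 180, 180, 180, 180].

## Interface

Orientations are given as a 3x3 rotation matrix whose columns are the frame's x, y, z axes.
In Python, from station import r gives the robot as it stands.
- The arm moves only by the shell command python3 -m creep 'ROWS'. ROWS is JSON, a list of rows, each a list of 7 numbers: the opening, from 0 (shut) to 1 (fully open), then the shift along the tool's x, y, z scaled (see below), then the turn, a rotation vector about the tool's x, y, z scaled (see below). A call has 1 to 5 rows; each row is the pose to reach, as a shift and turn from the pose measured when the call began, along the tool's axes at that moment, turning the shorter way round; what a row does not reach only later rows make up. The controller multiplies each number of a shift by 300 mm and each number of a turn by 180 degrees. A row lasts 1/12 s, in which the tool goes at most 41.7 mm and 7.16 degrees, less where a joint would pass 70% of its speed; a pose out of reach is approached as far as the arm can. A call with a number of a shift or a turn outside -1 to 1 is refused whole. A call with a gripper value outside its range is refused whole. The fingers move at their own pace and stop on an object; the grip force is fixed at half the most. Time passes only in rows, so rows that repeat a pose let the fingers close. It gives the time, the measured TCP pose, the force and the opening at its end, in the units of the state.
- r.sense(): the state, without advancing time (a new reading comes with each control period).
- r.capture(name): name is "scene" or "top" or "wrist"; returns the picture (384x512x3 uint8, blue, green, red); there is no depth.
- r.camera_model(name): a dict with "mtx" (3x3 intrinsics, pixels), "R" (3x3) and "t" (3): a world point X has camera coordinates R X + t; the wrist camera has in their place "mount" (4x4, takes a point from camera to tool coordinates, whose origin is the TCP and whose axes are the flange's). Camera axes: x right, y down, z forward; pixel columns grow to the right and rows downward; lengths in m; the calibration is good to about 2 mm. A picture is of the moment at which its call begins: read the wrist's pose just before it. camera_model takes no time and is no camera call.
- r.finish_job(): hands the job in, once; it reports no verdict.
Trained networks look in the newest picture that a camera, given by its name, has taken for a name from the list of things; names that differ only in an ending like _2 or _b are one class to them, and where a whole thing is asked for, a point or a joint stands for the part that bears it (a point fixed in the world has none). Each returns a list of dicts, best first, with "score" (0 to 1); they miss things now and then, are a little off and sometimes report something else, mostly with a low value. They report only what shows in the picture. A call takes as long as a camera call.
- r.recognise(camera, target): "rect" ([left, top, right, bottom] as shares, 0 to 1, of the picture: columns of its width, rows of its height, round what is visible of it).
- r.outline_of(camera, target): "pixels" (384x512 bool, what is visible of it) and "rect" ([left, top, right, bottom] as shares, 0 to 1, of the picture: columns of its width, rows of its height, round what is visible of it).
The state is a dict: "time_s": time; "joints": joint angles; "joint_velocities": joint speeds; "effort": joint torques, N m; "tcp_pos": TCP position; "ee_rot": TCP orientation; "wrist_force": force on the tool from outside, world axes, zero at the start; "moment": the same for the moment, N m; "gripper_width": opening from 0.0 (shut) to 1.0 (fully open).
Only numpy, scipy, OpenCV 4.12 (cv2) and the standard library are available. Lean on these libraries where they do the work, as an engineer would, in place of code of your own. Each camera call takes 0.05 s, during which the arm holds its last target.

## Working session

There is one attempt and no reset: what is moved stays moved. The work goes in short steps, Python scripts to look and compute and a shell command to move; the robot and the scene stay as the last step left them, time stands still between calls to the robot, and variables do not carry over. Pictures are saved under pics/ and viewed, and the job is handed in when it is done.

```bash
mkdir -p pics; ls; python3 - <<'E'
from station import r
import cv2
print(r.sense())
for n in ["scene","top","wrist"]:
    cv2.imwrite(f"pics/{n}0.png",r.capture(n)); print(n,r.camera_model(n))
E
```

```text
pics
{'time_s': 0.0, 'joints': array([ 8.25396044e+01,  2.20905214e+01,  3.77860480e-01, -2.86820889e-02,
       -6.84109112e+01, -1.48174006e+01]), 'joint_velocities': array([0.02144775, 0.04616554, 0.02840337, 0.04284687, 0.06933019,
       0.01950255]), 'effort': array([ 7.05435432e-04, -3.90663600e+01,  1.87406230e+01,  4.21993285e+00,
        1.09961358e-02, -1.93652959e-04]), 'tcp_pos': array([0.23669367, 0.5778211 , 0.23844978]), 'ee_rot': array([[ 9.25286704e-01, -3.79267671e-01, -7.41565295e-04],
       [-3.79268382e-01, -9.25284376e-01, -2.07800208e-03],
       [ 1.01960226e-04,  2.20399996e-03, -9.99997566e-01]]), 'wrist_force': array([0.02890369, 0.57111661, 0.54535897]), 'moment': array([0.02960775, 0.06607293, 0.04251466]), 'gripper_width': 0.9947770842880715}
scene {'mtx': array([[479.40115088,   0.        , 258.20760134],
       [  0.        , 479.40115088, 200.52713158],
       [  0.        ,   0.        ,   1.        ]]), 'R': array([[ 0.51932203, -0.85457776,  0.00121796],
       [-0.58454976, -0.35626648, -0.72895526],
       [ 0.62338287,  0.37785057, -0.68456026
[... 245 characters left out ...]
2877, -0.91028769, -0.00626839],
       [-0.86684865,  0.39625962, -0.30257516],
       [ 0.27791435, -0.11981081, -0.95310492]]), 't': array([0.2320349 , 0.42659565, 1.65581034])}
wrist {'mtx': array([[300.1376188 ,   0.        , 255.56036975],
       [  0.        , 300.1376188 , 197.41286536],
       [  0.        ,   0.        ,   1.        ]]), 'mount': array([[-2.10404501e-04, -9.66012445e-01, -2.58495479e-01,
         7.15398190e-02],
       [ 9.99999201e-01, -5.25551098e-04,  1.15005713e-03,
        -2.69283689e-04],
       [-1.24682208e-03, -2.58495030e-01,  9.66011783e-01,
        -1.44345181e-01],
       [ 0.00000000e+00,  0.00000000e+00,  0.00000000e+00,
         1.00000000e+00]])}
```

View pics/scene0.png

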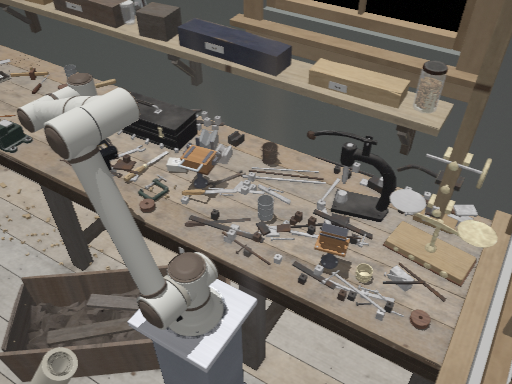

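View pics/top0.png

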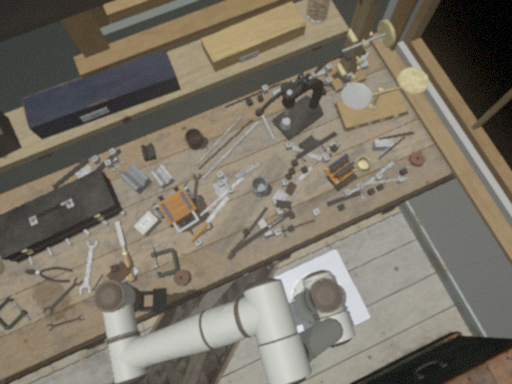

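View pics/wrist0.png

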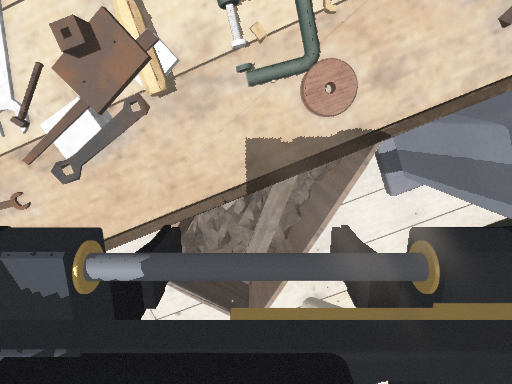

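The chest appears to be near (178,207) in top and (200,160) in scene. The rack may be near (340,170) in top. I'll check both with the detectors.

```bash
cat > h.py <<'E'
from station import r
import numpy as np, cv2
from scipy.optimize import least_squares
def proj(n,X,pose=None):
    m=r.camera_model(n); X=np.atleast_2d(X)
    c=X@m["R"].T+m["t"]
    p=c@m["mtx"].T
    return p[:,:2]/p[:,2:]
def wproj(X,pos,rot,m):
    M=m["mount"]; X=np.atleast_2d(X)
    T=(X-pos)@rot
    c=(T-M[:3,3])@M[:3,:3]
    p=c@m["mtx"].T
    return p[:,:2]/p[:,2:]
def ray_plane(n,uv,z):
    m=r.camera_model(n)
    d=m["R"].T@np.linalg.solve(m["mtx"],[uv[0],uv[1],1]); c=-m["R"].T@m["t"]
    return c+d*(z-c[2])/d[2]
E
python3 - <<'E'
from h import *
for n in ["scene","top"]:
    im=r.capture(n); 
    for t in ["chest","lid","rack","rivet_box","g_clamp","brass_tin","grey_tin"]:
        o=r.outline_of(n,t)
        for k in o[:2]:
            R=np.array(k["rect"])*[512,384,512,384]
            px=k["pixels"]; ys,xs=np.nonzero(px)
            print(n,t,round(k["score"],2),R.round(),xs.mean().round(1),ys.mean().round(1),len(xs), ray_plane(n,(xs.mean(),ys.mean()),0.12).round(3))
    c=im[100:260,100:400] if n=="top" else im[90:260,100:440]
    cv2.imwrite(f"pics/{n}z.png",cv2.resize(c,None,fx=2.3,fy=2.3,interpolation=cv2.INTER_CUBIC))
E
```

```text
scene chest 0.95 [187. 140. 221. 186.] 203.9 168.1 487 [0.51  0.313 0.12 ]
scene chest 0.36 [182. 144. 218. 171.] 197.3 156.4 554 [0.559 0.383 0.12 ]
scene lid 0.63 [180. 144. 217. 172.] 197.0 156.7 622 [0.556 0.383 0.12 ]
scene rack 0.75 [315. 222. 353. 268.] 332.1 243.7 1101 [ 0.407 -0.309  0.12 ]
scene rivet_box 0.45 [167. 159. 184. 172.] 174.8 165.4 196 [0.462 0.426 0.12 ]
scene g_clamp 0.66 [139. 176. 169. 200.] 156.1 189.0 267 [0.309 0.397 0.12 ]
scene brass_tin 0.58 [358. 261. 371. 284.] 363.7 272.4 275 [ 0.346 -0.451  0.12 ]
scene grey_tin 0.55 [255. 197. 275. 222.] 265.0 206.9 404 [ 0.443 -0.017  0.12 ]
top chest 0.83 [159. 187. 195. 227.] 180.9 208.7 213 [0.531 0.352 0.12 ]
top lid 0.61 [156. 188. 201. 233.] 179.1 208.9 1040 [0.533 0.358 0.12 ]
top rack 0.61 [323. 157. 355. 184.] 340.1 169.6 518 [ 0.416 -0.297  0.12 ]
top rivet_box 0.77 [135. 210. 159. 234.] 146.9 223.4 321 [0.531 0.494 0.12 ]
top g_clamp 0.85 [153. 248. 179. 278.] 165.5 260.4 319 [0.365 0.479 0.12 ]
top brass_tin 0.75 [360. 159. 374. 172.] 364.0 163.8 131 [ 0.397 -0.397  0.12 ]
top grey_tin 0.6 [252. 177. 267. 197.] 259.5 186.1 238 [0.488 0.03  0.12 ]
```

View pics/scenez.png

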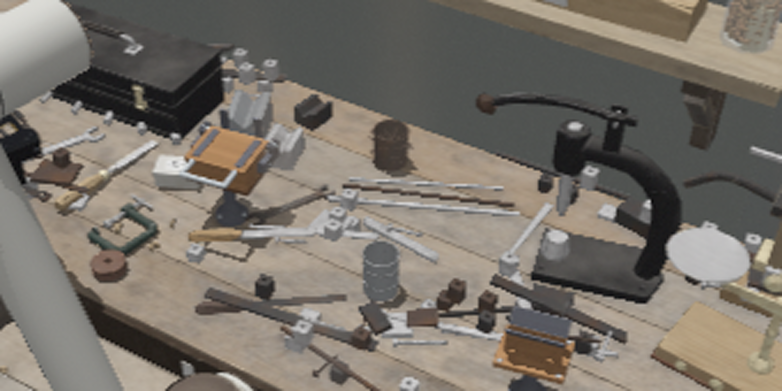

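View pics/topz.png

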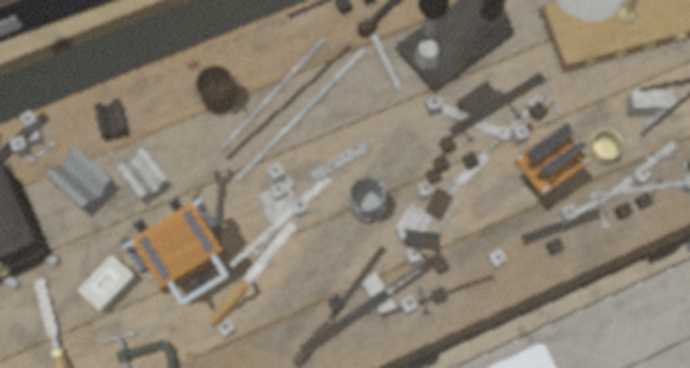

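The chest is at about (0.53, 0.36) and yawed about 8°, with the handle facing the robot. The rack is at about (0.41, -0.30). I'll move the wrist camera over the chest.

```bash
python3 -m creep '[[1,0.55,0.05,-0.33,0,0,0.19],[1,0.55,0.05,-0.33,0,0,0.19],[1,0.55,0.05,-0.33,0,0,0.19],[1,0.55,0.05,-0.33,0,0,0.19],[1,0.55,0.05,-0.33,0,0,0.19]]'
cat >> h.py <<'E'
import sys
def rows(target,yaw_vec=None):
    """shift & turn numbers from current pose to world target, tool down, tool x horizontally along yaw_vec"""
    s=r.sense(); R=s["ee_rot"]; d=R.T@(np.array(target)-s["tcp_pos"])/0.3
    if yaw_vec is None: rv=np.zeros(3)
    else:
        x=np.array([yaw_vec[0],yaw_vec[1],0.]);x/=np.linalg.norm(x);z=np.array([0,0,-1.]);y=np.cross(z,x)
        G=np.stack([x,y,z],1)
        rv=cv2.Rodrigues(R.T@G)[0].ravel()/np.pi
    print("ROW",d.round(4),rv.round(4),"F",s["wrist_force"].round(1),"w",round(s["gripper_width"],3),"t",round(s["time_s"],2),"p",s["tcp_pos"].round(4),"J",s["joints"].round(0))
E
python3 -c "
from h import *
rows([0.525,0.43,0.34],[0.15,-.99])"
```

```text
time_s: 1.37
tcp_pos: [0.3866, 0.5006, 0.3415]
ee_rot: [[0.546, -0.838, 0.003], [-0.838, -0.546, 0.003], [-0.001, -0.004, -1.0]]
wrist_force: [0.5, 0.3, -0.1]
gripper_width: 0.999
ROW [ 0.4491 -0.2578  0.0055] [-0.0011  0.0005  0.136 ] F [ 0.5  0.3 -0.1] w 0.999 t 1.37 p [0.3866 0.5006 0.3415] J [ 67.  20.  12.   0. -82. -34.]
```

```bash
python3 -m creep '[[1,0.449,-0.258,0.005,0,0,0.136],[1,0.449,-0.258,0.005,0,0,0.136],[1,0.449,-0.258,0.005,0,0,0.136],[1,0.449,-0.258,0.005,0,0,0.136],[1,0.449,-0.258,0.005,0,0,0.136]]'
python3 - <<'E'
from h import *
s=r.sense(); im=r.capture("wrist"); cv2.imwrite("pics/w1.png",im); cv2.imwrite("pics/w1b.png",cv2.resize(im[:260],None,fx=1.5,fy=1.5))
np.savez("w1.npz",pos=s["tcp_pos"],rot=s["ee_rot"])
print(s["tcp_pos"],s["joint_velocities"].round(1))
for t in ["lid","chest","lid_bar"]:
  for k in r.outline_of("wrist",t)[:2]:
    print(t,k["score"],np.array(k["rect"])*[512,384,512,384])
E
```

```text
time_s: 1.78
tcp_pos: [0.5297, 0.4267, 0.3391]
ee_rot: [[0.142, -0.99, 0.003], [-0.99, -0.142, 0.001], [-0.0, -0.003, -1.0]]
wrist_force: [-1.0, -0.3, -0.5]
gripper_width: 1.001
[0.52967739 0.42666578 0.33906157] [ 4.3 -1.5 -2.4 -2.   0.3  0.8]
lid 0.63 [203.2128  44.8128 351.0784 191.3856]
chest 0.9 [188.5184  46.1184 258.2016 191.1168]
lid_bar 0.77 [208.2816  45.696  345.2928 191.1936]
```

View pics/w1b.png

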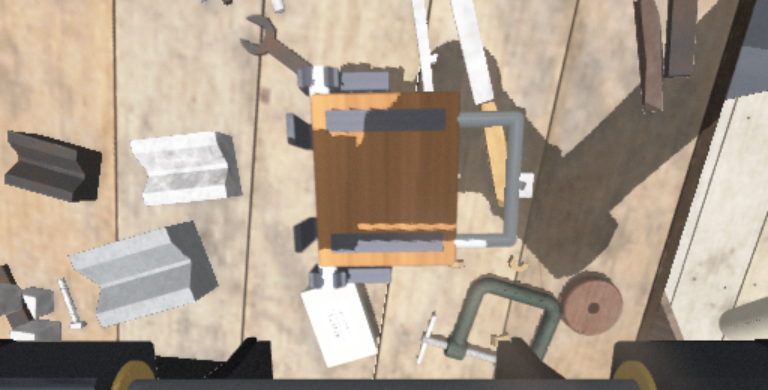

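```bash
python3 - <<'E'
import cv2
im=cv2.imread("pics/w1.png")[30:210,180:370]
cv2.imwrite("pics/w1c.png",cv2.resize(im,None,fx=3.2,fy=3.2,interpolation=cv2.INTER_CUBIC))
E
```

```text
(no output)
```

View pics/w1c.png

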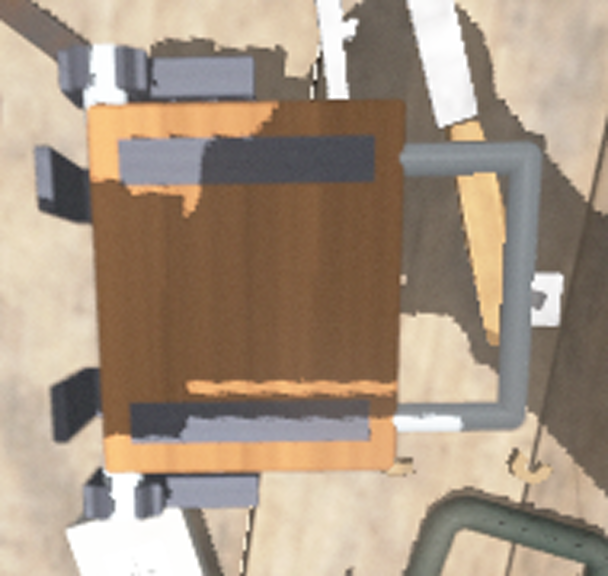

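```bash
cat >fitc.py <<'E'
from h import *
d=np.load("w1.npz"); m=r.camera_model("wrist")
L=np.array([[6,-60,5],[-96,-60,5],[-96,60,5],[6,60,5],[-136,-37,0],[-136,37,0]])/1e3
uv=np.array([[90,103],[405,101],[395,472],[106,472],[523,160],[512,413]])/3.2+[180,30]
def world(p,z=0.15):
    c,s=np.cos(p[2]),np.sin(p[2]); Rz=np.array([[c,-s,0],[s,c,0],[0,0,1]])
    return L@Rz.T+[p[0],p[1],z]
f=lambda p:(wproj(world(p),d["pos"],d["rot"],m)-uv).ravel()
o=least_squares(f,[0.58,.36,.1])
print(o.x,np.degrees(o.x[2]),o.fun.reshape(-1,2).round(1))
p=o.x;W=world(p)
print("bar",W[4:].mean(0))
# check in top and scene
for n in("top","scene"):
    im=r.capture(n)
    for q in proj(n,W): cv2.circle(im,tuple(int(v*8) for v in q),8,(0,0,255),-1,cv2.LINE_AA,3)
    a=proj(n,W).mean(0).astype(int)
    cv2.imwrite(f"pics/{n}chk.png",cv2.resize(im[a[1]-40:a[1]+40,a[0]-50:a[0]+50],None,fx=6,fy=6))
E
python3 fitc.py; python3 - <<'E'
import cv2,numpy as np
a=[cv2.imread(f"pics/{n}chk.png") for n in("top","scene")]
cv2.imwrite("pics/chk2.png",cv2.resize(np.vstack(a),None,fx=.6,fy=.6))
E
```

```text
[0.58269445 0.36844103 0.15543909] 8.90600380031181 [[-1.7 -0.4]
 [ 0.9 -1.3]
 [ 0.6 -0.2]
 [-0.7  0.9]
 [ 0.9  4.5]
 [ 0.1 -3.5]]
bar [0.44833411 0.34738633 0.15      ]
```

View pics/chk2.png

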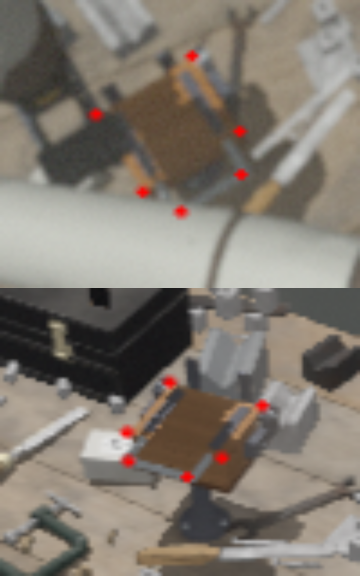

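Both other views confirm the fit to within a pixel or so. The bar is at (0.448, 0.347) and the hinge at (0.583, 0.368), yaw 8.9°. Next I'll go above the bar with the jaws partly open so the rear finger fits the window.

```bash
python3 -c "
from h import *
rows([0.4483,0.3474,0.215],[0.155,-.988])"
```

```text
ROW [0.2378 0.2929 0.4167] [-0.001   0.0008 -0.001 ] F [ 0.6 -0.   0.5] w 1.001 t 2.08 p [0.524  0.4309 0.3405] J [ 53.  25.  19.   0. -84. -44.]
```

```bash
python3 -m creep '[[0.32,0.238,0.293,0.417,0,0,0],[0.32,0.238,0.293,0.417,0,0,0],[0.32,0.238,0.293,0.417,0,0,0],[0.32,0.238,0.293,0.417,0,0,0],[0.32,0.238,0.293,0.417,0,0,0]]'
python3 -m creep '[[0.32,0,0,0,0,0,0],[0.32,0,0,0,0,0,0]]'
python3 - <<'E'
from h import *
rows([0.4483,0.3474,0.148],[0.155,-.988])
im=r.capture("wrist");cv2.imwrite("pics/w2.png",im)
E
```

```text
time_s: 2.5
tcp_pos: [0.4382, 0.3379, 0.2055]
ee_rot: [[0.152, -0.988, -0.016], [-0.988, -0.152, -0.015], [0.012, 0.018, -1.0]]
wrist_force: [-1.6, -1.5, -2.5]
gripper_width: 0.708
time_s: 2.67
tcp_pos: [0.4357, 0.3369, 0.2044]
ee_rot: [[0.154, -0.988, -0.019], [-0.988, -0.153, -0.018], [0.014, 0.021, -1.0]]
wrist_force: [0.3, -0.0, -0.0]
gripper_width: 0.556
ROW [-0.0308 -0.0507  0.1867] [ 0.0068 -0.0046 -0.0005] F [ 0.3 -0.  -0. ] w 0.556 t 2.67 p [0.4357 0.3369 0.2044] J [ 54.  17. -12.  -0. -62. -45.]
```

View pics/w2.png

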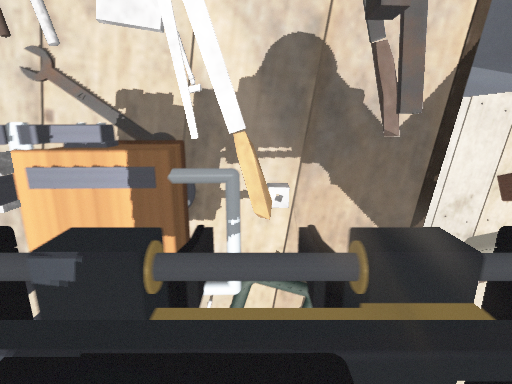

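The wrist view shows the bar at column 234, between the fingers (about 200 and 310). The arm overshot by about 12 mm, so I'll correct before descending.

```bash
python3 -m creep '[[0.32,-0.031,-0.051,0,0.007,-0.005,0],[0.32,-0.031,-0.051,0,0.007,-0.005,0],[0.32,-0.031,-0.051,0,0.007,-0.005,0],[0.32,-0.031,-0.051,0,0.007,-0.005,0],[0.32,-0.031,-0.051,0,0.007,-0.005,0]]'
python3 - <<'E'
from h import *
rows([0.4483,0.3474,0.148],[0.155,-.988])
im=r.capture("wrist");cv2.imwrite("pics/w3.png",im)
E
```

```text
time_s: 3.13
tcp_pos: [0.4513, 0.3503, 0.2055]
ee_rot: [[0.154, -0.988, 0.004], [-0.988, -0.154, 0.004], [-0.004, -0.004, -1.0]]
wrist_force: [-0.2, 0.4, 0.5]
gripper_width: 0.325
ROW [0.0087 0.0121 0.1917] [-0.0014  0.0012 -0.0005] F [-0.2  0.4  0.5] w 0.325 t 3.13 p [0.4513 0.3503 0.2055] J [ 54.  18. -10.   0. -61. -45.]
```

View pics/w3.png

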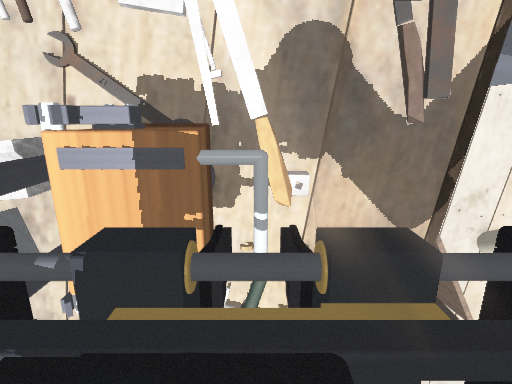

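```bash
python3 -m creep '[[0.32,0.009,0.012,0.06,-0.001,0.001,0],[0.32,0.009,0.012,0.12,-0.001,0.001,0],[0.32,0.009,0.012,0.18,-0.001,0.001,0],[0.32,0.009,0.012,0.19,-0.001,0.001,0],[0.32,0.009,0.012,0.19,-0.001,0.001,0]]'
python3 -c "
from h import *
rows([0.4483,0.3474,0.148],[0.155,-.988])"
```

```text
time_s: 3.6
tcp_pos: [0.4479, 0.3465, 0.1474]
ee_rot: [[0.153, -0.988, -0.001], [-0.988, -0.153, -0.002], [0.002, 0.001, -1.0]]
wrist_force: [-0.2, 0.0, -0.2]
gripper_width: 0.318
ROW [-0.0028 -0.0019 -0.0018] [ 0.0003 -0.0005 -0.0005] F [-0.2  0.  -0.2] w 0.318 t 3.6 p [0.4479 0.3465 0.1474] J [ 54.  21. -15.   0. -54. -45.]
```

Now close on the bar.

```bash
python3 -m creep '[[0,0,-0.002,-0.002,0,0,0],[0,0,-0.002,-0.002,0,0,0],[0,0,-0.002,-0.002,0,0,0],[0,0,-0.002,-0.002,0,0,0],[0,0,-0.002,-0.002,0,0,0]]'
python3 - <<'E'
from h import *
rows([0.4483,0.3474,0.148],[0.155,-.988])
# arc waypoints
hx=np.array([0.5827,0.3684,0.15]);ex=np.array([np.cos(.1554),np.sin(.1554),0])
for a in range(0,100,10):
    p=hx-ex*0.136*np.cos(np.radians(a))+np.array([0,0,.136*np.sin(np.radians(a))-.002]); print(a,p.round(4))
print("scaled y(-chest x), z(-up)/300")
E
```

```text
time_s: 4.02
tcp_pos: [0.4488, 0.3469, 0.1491]
ee_rot: [[0.154, -0.988, 0.001], [-0.988, -0.154, -0.0], [0.0, -0.001, -1.0]]
wrist_force: [-0.6, 0.3, 2.8]
gripper_width: 0.104
ROW [-0.0017  0.0014  0.0035] [-0.0002 -0.0001 -0.0005] F [-0.6  0.3  2.8] w 0.104 t 4.02 p [0.4488 0.3469 0.1491] J [ 54.  21. -15.   0. -54. -45.]
0 [0.4483 0.3474 0.148 ]
10 [0.4504 0.3477 0.1716]
20 [0.4564 0.3486 0.1945]
30 [0.4663 0.3502 0.216 ]
40 [0.4798 0.3523 0.2354]
50 [0.4963 0.3549 0.2522]
60 [0.5155 0.3579 0.2658]
70 [0.5367 0.3612 0.2758]
80 [0.5594 0.3647 0.2819]
90 [0.5827 0.3684 0.284 ]
scaled y(-chest x), z(-up)/300
```

Gripped: width is 0.104, about 9 mm. Now swinging along the arc.

```bash
python3 -m creep '[[0,0,-0.001,-0.032,0,0,0],[0,0,-0.006,-0.071,0,0,0],[0,0,-0.015,-0.117,0,0,0],[0,0,-0.027,-0.155,0,0,0],[0,0,-0.043,-0.192,0,0,0]]'
cat >> h.py <<'E'
hx=np.array([0.5827,0.3684,0.15]);ex=np.array([np.cos(.1554),np.sin(.1554),0])
def arc(angs):
    for a in angs:
        p=hx-ex*0.136*np.cos(np.radians(a))+np.array([0,0,.136*np.sin(np.radians(a))-.001]); print(a,end=" ");rows(p,[.155,-.988])
def ang():
    s=r.sense();g=s["tcp_pos"]-.002*s["ee_rot"][:,2]-hx
    print("angle",np.degrees(np.arctan2(g[2],-(g@ex))),"rad",np.hypot(g[2],g@ex))
E
python3 -c "
from h import *
ang();arc([25,30,35,40,45,50])"
```

```text
time_s: 4.43
tcp_pos: [0.4607, 0.3484, 0.2072]
ee_rot: [[0.153, -0.988, -0.001], [-0.988, -0.153, -0.001], [0.001, 0.002, -1.0]]
wrist_force: [-0.4, 0.5, -3.1]
gripper_width: 0.102
angle 25.605122490219717 rad 0.13707652304952317
25 ROW [-0.0029 -0.0012  0.0025] [ 0.0005 -0.0004 -0.0005] F [-0.4  0.5 -3.1] w 0.102 t 4.43 p [0.4607 0.3484 0.2072] J [ 53.  19.  -9.  -0. -62. -44.]
30 ROW [-0.0029 -0.0194 -0.0326] [ 0.0005 -0.0004 -0.0005] F [-0.4  0.5 -3.1] w 0.102 t 4.43 p [0.4607 0.3484 0.2072] J [ 53.  19.  -9.  -0. -62. -44.]
35 ROW [-0.0029 -0.0406 -0.066 ] [ 0.0005 -0.0004 -0.0005] F [-0.4  0.5 -3.1] w 0.102 t 4.43 p [0.4607 0.3484 0.2072] J [ 53.  19.  -9.  -0. -62. -44.]
40 ROW [-0.0029 -0.0646 -0.0974] [ 0.0005 -0.0004 -0.0005] F [-0.4  0.5 -3.1] w 0.102 t 4.43 p [0.4607 0.3484 0.2072] J [ 53.  19.  -9.  -0. -62. -44.]
45 ROW [-0.0029 -0.0913 -0.1266] [ 0.0005 -0.0004 -0.0005] F [-0.4  0.5 -3.1] w 0.102 t 4.43 p [0.4607 0.3484 0.2072] J [ 53.  19.  -9.  -0. -62. -44.]
50 ROW [-0.0029 -0.1204 -0.1533] [ 0.0005 -0.0004 -0.0005] F [-0.4  0.5 -3.1] w 0.102 t 4.43 p [0.4607 0.3484 0.2072] J [ 53.  19.  -9.  -0. -62. -44.]
```

```bash
python3 -m creep '[[0,0,-0.019,-0.033,0,0,0],[0,0,-0.041,-0.066,0,0,0],[0,0,-0.065,-0.097,0,0,0],[0,0,-0.091,-0.127,0,0,0],[0,0,-0.12,-0.153,0,0,0]]'
python3 -c "
from h import *
ang();arc([55,60,65,70,75])"
```

```text
time_s: 4.85
tcp_pos: [0.4948, 0.3533, 0.2542]
ee_rot: [[0.153, -0.988, -0.005], [-0.988, -0.153, -0.003], [0.002, 0.006, -1.0]]
wrist_force: [-5.7, 0.2, 2.7]
gripper_width: 0.102
angle 49.98343435776115 rad 0.13860670270298184
55 ROW [-0.0046 -0.037  -0.0211] [ 0.0018 -0.0007 -0.0005] F [-5.7  0.2  2.7] w 0.102 t 4.85 p [0.4948 0.3533 0.2542] J [ 51.  20.  -0.  -0. -70. -42.]
60 ROW [-0.0046 -0.0702 -0.0425] [ 0.0018 -0.0007 -0.0005] F [-5.7  0.2  2.7] w 0.102 t 4.85 p [0.4948 0.3533 0.2542] J [ 51.  20.  -0.  -0. -70. -42.]
65 ROW [-0.0046 -0.1052 -0.0609] [ 0.0018 -0.0007 -0.0005] F [-5.7  0.2  2.7] w 0.102 t 4.85 p [0.4948 0.3533 0.2542] J [ 51.  20.  -0.  -0. -70. -42.]
70 ROW [-0.0046 -0.1416 -0.0763] [ 0.0018 -0.0007 -0.0005] F [-5.7  0.2  2.7] w 0.102 t 4.85 p [0.4948 0.3533 0.2542] J [ 51.  20.  -0.  -0. -70. -42.]
75 ROW [-0.0046 -0.1793 -0.0884] [ 0.0018 -0.0007 -0.0005] F [-5.7  0.2  2.7] w 0.102 t 4.85 p [0.4948 0.3533 0.2542] J [ 51.  20.  -0.  -0. -70. -42.]
```

```bash
python3 -m creep '[[0,-0.001,-0.037,-0.022,0.002,0,0],[0,-0.002,-0.07,-0.043,0.002,0,0],[0,-0.003,-0.105,-0.061,0.002,0,0],[0,-0.003,-0.142,-0.076,0.002,0,0],[0,-0.003,-0.179,-0.088,0.002,0,0]]'
python3 -c "
from h import *
ang();arc([80,85,90])"
```

```text
time_s: 5.27
tcp_pos: [0.5476, 0.3616, 0.2832]
ee_rot: [[0.154, -0.988, 0.001], [-0.988, -0.154, -0.003], [0.003, -0.001, -1.0]]
wrist_force: [-4.0, -2.3, 5.0]
gripper_width: 0.101
angle 75.19057031145084 rad 0.13984629509855712
80 ROW [-0.0043 -0.0404  0.0009] [-0.0002 -0.001  -0.0004] F [-4.  -2.3  5. ] w 0.101 t 5.27 p [0.5476 0.3616 0.2832] J [ 48.  24.   9.   0. -76. -39.]
85 ROW [-0.0044 -0.0796 -0.0042] [-0.0002 -0.001  -0.0004] F [-4.  -2.3  5. ] w 0.101 t 5.27 p [0.5476 0.3616 0.2832] J [ 48.  24.   9.   0. -76. -39.]
90 ROW [-0.0044 -0.1191 -0.0059] [-0.0002 -0.001  -0.0004] F [-4.  -2.3  5. ] w 0.101 t 5.27 p [0.5476 0.3616 0.2832] J [ 48.  24.   9.   0. -76. -39.]
```

```bash
python3 -m creep '[[0,-0.003,-0.03,0,0,0,0],[0,-0.003,-0.06,-0.003,0,0,0],[0,-0.003,-0.09,-0.004,0,0,0],[0,-0.003,-0.119,-0.004,0,0,0],[0,-0.003,-0.119,-0.004,0,0,0]]'
python3 - <<'E'
from h import *
ang();arc([90])
for n in("scene","wrist","top"):
    im=r.capture(n)
    if n!="wrist":
        a=proj(n,hx).ravel().astype(int); im=cv2.resize(im[a[1]-80:a[1]+60,a[0]-90:a[0]+90],None,fx=4,fy=4,interpolation=cv2.INTER_CUBIC)
    cv2.imwrite(f"pics/{n}5.png",im)
E
```

```text
time_s: 5.68
tcp_pos: [0.5845, 0.3677, 0.2863]
ee_rot: [[0.153, -0.988, 0.004], [-0.988, -0.153, -0.003], [0.003, -0.004, -1.0]]
wrist_force: [-0.5, -1.7, 6.5]
gripper_width: 0.104
angle 90.70271753866656 rad 0.13832203426053147
90 ROW [-0.0033  0.0057  0.0043] [-0.0012 -0.001  -0.0005] F [-0.5 -1.7  6.5] w 0.104 t 5.68 p [0.5845 0.3677 0.2863] J [ 46.  27.  15.   0. -78. -37.]
```

View pics/scene5.png

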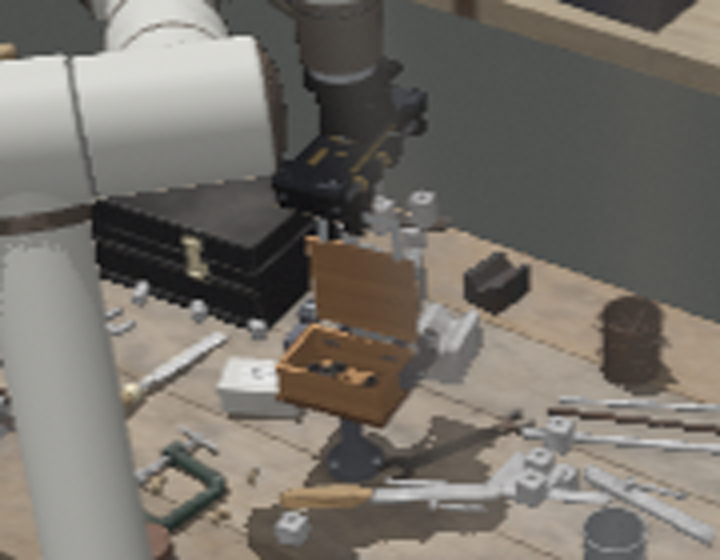

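View pics/wrist5.png

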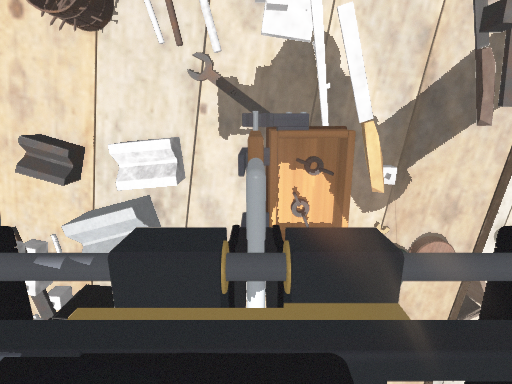

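The lid is upright: the bar is vertical over the hinge and the scene view shows the board standing. I'll lift slowly, straight up.

```bash
python3 -m creep '[[0,0,0.006,0,0,0,0],[0,0,0.006,-0.01,0,0,0],[0,0,0.006,-0.03,0,0,0],[0,0,0.006,-0.05,0,0,0],[0,0,0.006,-0.07,0,0,0]]'
python3 -c "
from h import *
rows([0.5827,.3684,.384],[.155,-.988])"
```

```text
time_s: 6.25
tcp_pos: [0.5817, 0.3675, 0.3071]
ee_rot: [[0.154, -0.988, 0.003], [-0.988, -0.154, -0.003], [0.004, -0.002, -1.0]]
wrist_force: [0.1, 0.6, -3.4]
gripper_width: 0.104
ROW [-0.0016 -0.0044 -0.2565] [-0.0007 -0.0012 -0.0004] F [ 0.1  0.6 -3.4] w 0.104 t 6.25 p [0.5817 0.3675 0.3071] J [ 46.  27.  17.   0. -80. -37.]
```

```bash
python3 -m creep '[[0,0,-0.002,-0.03,0,0,0],[0,0,-0.002,-0.07,0,0,0],[0,0,-0.002,-0.11,0,0,0],[0,0,-0.002,-0.16,0,0,0],[0,0,-0.002,-0.21,0,0,0]]'
python3 -m creep '[[0,0,0,-0.06,0,0,0],[0,0,0,-0.1,0,0,0],[0,0,0,-0.12,0,0,0],[0,0,0,-0.12,0,0,0]]'
python3 - <<'E'
from h import *
rows([0.5827,.3684,.384],[.155,-.988])
for n in("scene","wrist","top"):
    im=r.capture(n)
    if n=="scene":
        cv2.imwrite("pics/rs.png",cv2.resize(im[200:300,280:400],None,fx=6,fy=6,interpolation=cv2.INTER_CUBIC)) 
        a=proj(n,hx).ravel().astype(int); im=cv2.resize(im[a[1]-80:a[1]+60,a[0]-90:a[0]+90],None,fx=4,fy=4,interpolation=cv2.INTER_CUBIC)
    if n=="top": im=cv2.resize(im[130:210,290:390],None,fx=7,fy=7,interpolation=cv2.INTER_CUBIC)
    cv2.imwrite(f"pics/{n}6.png",im)
E
```

```text
time_s: 6.67
tcp_pos: [0.582, 0.3678, 0.3712]
ee_rot: [[0.154, -0.988, 0.003], [-0.988, -0.154, -0.003], [0.004, -0.002, -1.0]]
wrist_force: [0.0, 0.2, -2.7]
gripper_width: 0.104
time_s: 7.0
tcp_pos: [0.5823, 0.3682, 0.4095]
ee_rot: [[0.154, -0.988, 0.006], [-0.988, -0.154, -0.001], [0.002, -0.006, -1.0]]
wrist_force: [0.2, -0.9, -3.6]
gripper_width: 0.102
ROW [-0.0007 -0.0009  0.0849] [-0.0018 -0.0005 -0.0004] F [ 0.2 -0.9 -3.6] w 0.102 t 7.0 p [0.5823 0.3682 0.4095] J [ 46.  26.  30.   0. -94. -37.]
```

View pics/scene6.png

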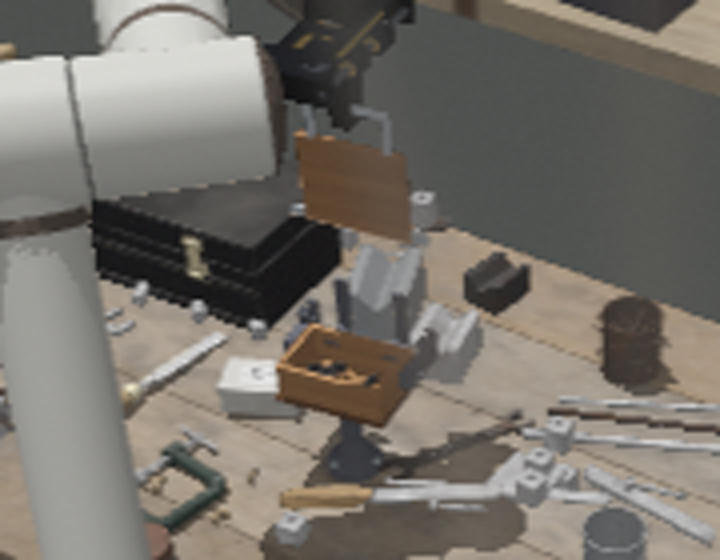

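View pics/top6.png

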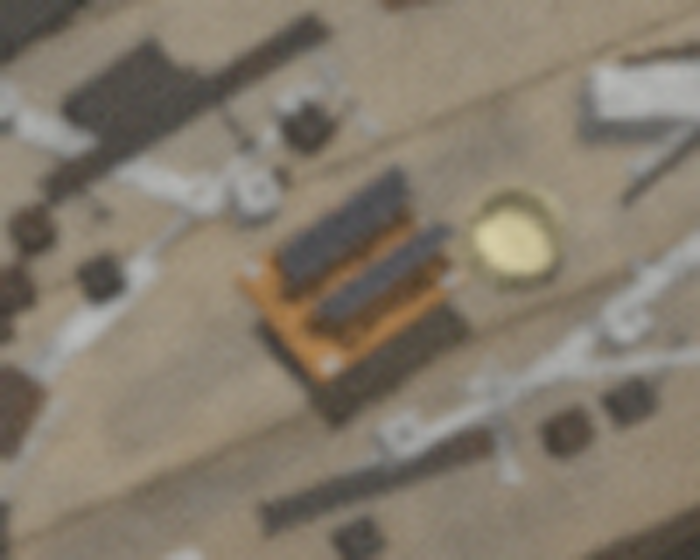

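View pics/rs.png

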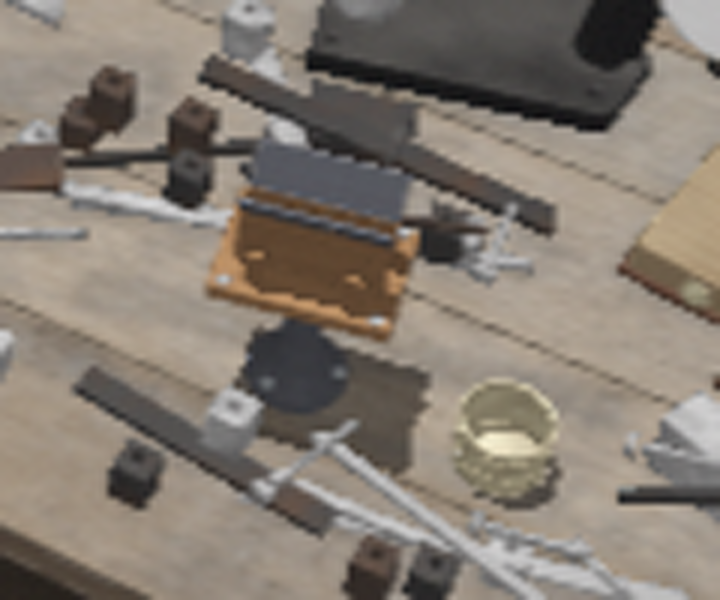

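The lid is clear of the hinges and hangs plumb. Next I'll get a coarse rack pose from the top view: plate corners at crop (240,275), (325,380) and (460,285).

```bash
python3 - <<'E'
from h import *
for uv in [(240,275),(325,380),(460,285)]:
    print(ray_plane("top",np.array(uv)/7+[290,130],0.107).round(4))
for uv in [(208,290),(388,338),(418,232)]:
    print(ray_plane("scene",np.array(uv)/6+[280,200],0.107).round(4))
E
```

```text
[ 0.4472 -0.2429  0.107 ]
[ 0.369  -0.2579  0.107 ]
[ 0.3882 -0.3568  0.107 ]
[ 0.3668 -0.2629  0.107 ]
[ 0.3877 -0.3665  0.107 ]
[ 0.4719 -0.3485  0.107 ]
```

```bash
python3 -m creep '[[0,0.02,0.01,0,0,0,0],[0,0.07,0.04,0,0,0,0],[0,0.14,0.075,0,0,0,0],[0,0.21,0.11,0,0,0,0],[0,0.28,0.15,0,0,0,0]]' | sed -n 2p
python3 -m creep '[[0,0.1,0.05,0,0,0,0],[0,0.19,0.10,0,0,0,0],[0,0.27,0.145,0,0,0,0],[0,0.35,0.185,0,0,0,0],[0,0.42,0.22,0,0,0,0]]' | sed -n 2p
python3 -m creep '[[0,0.1,0.05,0,0,0,0],[0,0.19,0.10,0,0,0,0],[0,0.27,0.145,0,0,0,0],[0,0.35,0.185,0,0,0,0],[0,0.42,0.22,0,0,0,0]]'
python3 -c "
from h import *
rows([0.393,-.177,.41],[.19,-.98])"
```

```text
tcp_pos: [0.5494, 0.2766, 0.4049]
tcp_pos: [0.502, 0.1397, 0.4054]
time_s: 8.4
tcp_pos: [0.4543, 0.0031, 0.406]
ee_rot: [[0.153, -0.988, -0.003], [-0.988, -0.153, -0.007], [0.006, 0.004, -1.0]]
wrist_force: [0.5, 0.1, -3.2]
gripper_width: 0.102
ROW [ 0.5619  0.294  -0.0085] [ 0.0014 -0.002  -0.012 ] F [ 0.5  0.1 -3.2] w 0.102 t 8.4 p [0.4543 0.0031 0.406 ] J [ 21.   1.  -4.   0. -86. -12.]
```

```bash

python3 -m creep '[[0,0.1,0.05,0,0,0,-0.003],[0,0.19,0.10,0,0,0,-0.006],[0,0.27,0.14,0,0,0,-0.009],[0,0.34,0.175,-0.005,0,0,-0.012],[0,0.4,0.21,-0.008,0,0,-0.012]]' | sed -n 2p
python3 -m creep '[[0,0.06,0.03,0,0,0,0],[0,0.1,0.05,0,0,0,0],[0,0.11,0.05,0,0,0,0],[0,0.11,0.05,0,0,0,0],[0,0.11,0.05,0,0,0,0]]'
python3 - <<'E'
from h import *
rows([0.393,-.177,.41],[.19,-.98])
s=r.sense();print(s["joint_velocities"].round(1)); im=r.capture("wrist")
np.savez("w7.npz",pos=s["tcp_pos"],rot=s["ee_rot"]);cv2.imwrite("pics/w7.png",im)
cv2.imwrite("pics/w7c.png",cv2.resize(im[0:230,130:390],None,fx=2.6,fy=2.6,interpolation=cv2.INTER_CUBIC))
E
```

```text
tcp_pos: [0.4087, -0.1268, 0.409]
time_s: 9.23
tcp_pos: [0.3999, -0.1619, 0.4089]
ee_rot: [[0.189, -0.982, -0.005], [-0.982, -0.189, -0.007], [0.006, 0.006, -1.0]]
wrist_force: [-0.1, -0.5, -3.6]
gripper_width: 0.103
ROW [ 0.0452  0.0322 -0.0034] [ 0.0018 -0.0018 -0.0003] F [-0.1 -0.5 -3.6] w 0.103 t 9.23 p [ 0.3999 -0.1619  0.4089] J [ -0.  -2.  -6.   0. -86.  11.]
[ 1.   0.1  0.4  0.  -0.  -0. ]
```

View pics/w7c.png

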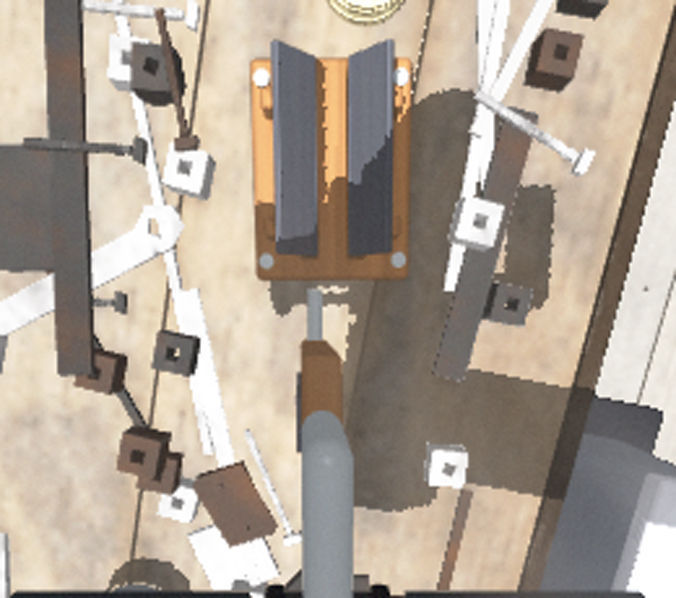

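The wrist view shows the rack clearly: plate corners at crop (252,60), (411,58), (408,280) and (258,281), with the slot centred near column 333. I'll fit the pose from these.

```bash
cat > fitr.py <<'E'
from h import *
d=np.load("w7.npz"); m=r.camera_model("wrist")
# rack coords: tool x ~ -rack y, tool y ~ -rack x ; image up = tool x => -rack y ; image right = tool y => -rack x
P=[[42,-55,None],[-42,-55,None],[-42,55,None],[42,55,None]]
C=[[25,-45,165],[-25,-45,165],[-25,45,165],[25,45,165]]
S=[[7.5,-45,143],[-7.5,-45,143],[7.5,45,143],[-7.5,45,143]]
uvP=[[252,60],[411,58],[408,280],[258,281]]
uvC=[[272,40],[393,40],[391,254],[278,253]]
uvS=[[320,66],[348,68],[317,253],[348,255]]
uv=np.array(uvP+uvC+uvS)/2.6+[130,0]
def W(p):
    L=np.array([[a,b,p[3]*1e3 if c is None else c] for a,b,c in P+C+S])/1e3
    c,s=np.cos(p[2]),np.sin(p[2]); Rz=np.array([[c,-s,0],[s,c,0],[0,0,1]])
    return L@Rz.T+[p[0],p[1],0]
f=lambda p:(wproj(W(p),d["pos"],d["rot"],m)-uv).ravel()
o=least_squares(f,[0.418,-.303,.19,.107],loss="soft_l1")
p=o.x; print(p,np.degrees(p[2])); print(f(p).reshape(-1,2).round(1))
E
python3 fitr.py
```

```text
[ 0.42261586 -0.30101749  0.19484935  0.10183579] 11.164045680328098
[[-0.4 -0.1]
 [ 0.6  0.5]
 [-0.   0. ]
 [-0.5 -0.1]
 [ 2.1  0.3]
 [-1.2  0.2]
 [-1.6 -0.3]
 [ 1.3  0.3]
 [-1.1 -3.8]
 [ 0.3 -4.6]
 [ 0.6  1.4]
 [ 0.2  0.6]]
```

```bash
python3 -c "
from h import *
rows([0.4226,-.301,.38],[.1936,-.981])"
```

```text
ROW [0.4698 0.0143 0.0993] [ 0.0018 -0.0018 -0.0011] F [ 0.4 -0.2 -2.9] w 0.101 t 9.28 p [ 0.4001 -0.1616  0.4089] J [  0.  -2.  -6.   0. -86.  11.]
```

```bash
python3 -m creep '[[0,0.06,0.003,0,0.002,-0.002,0],[0,0.15,0.006,0,0.002,-0.002,-0.001],[0,0.25,0.01,0,0.002,-0.002,-0.001],[0,0.33,0.014,0,0.002,-0.002,-0.001],[0,0.38,0.014,0,0.002,-0.002,-0.001]]' | sed -n 2p
python3 -m creep '[[0,0.06,0,0,0,0,0],[0,0.08,0,0,0,0,0],[0,0.08,0,0,0,0,0],[0,0.08,0,0,0,0,0],[0,0.08,0,0,0,0,0]]'
python3 - <<'E'
from h import *
rows([0.4226,-.301,.30],[.1936,-.981])
for n in("scene","wrist","top"):
    im=r.capture(n)
    if n=="scene": im=cv2.resize(im[130:300,250:420],None,fx=3.5,fy=3.5,interpolation=cv2.INTER_CUBIC)
    cv2.imwrite(f"pics/{n}8.png",im)
E
```

```text
tcp_pos: [0.4184, -0.2754, 0.409]
time_s: 10.12
tcp_pos: [0.423, -0.298, 0.4091]
ee_rot: [[0.195, -0.981, -0.0], [-0.981, -0.195, 0.001], [-0.001, 0.0, -1.0]]
wrist_force: [-0.4, 0.3, -2.6]
gripper_width: 0.098
ROW [0.0098 0.0033 0.3637] [0.0001 0.0003 0.0003] F [-0.4  0.3 -2.6] w 0.098 t 10.12 p [ 0.423  -0.298   0.4091] J [-17.   7.   4.  -0. -87.  28.]
```

View pics/scene8.png

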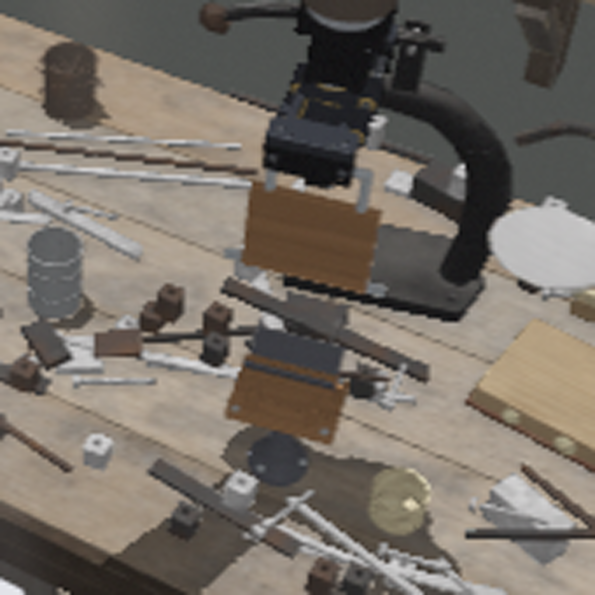

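View pics/wrist8.png

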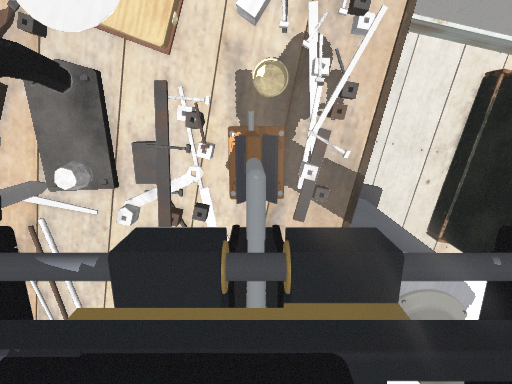

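The pin sits at column 251, inside the cheek mouth (237–277), and the lid is tilted about 2°. I'll lower it toward the mouth.

```bash
python3 -m creep '[[0,0.01,0.01,0.06,0,0,0],[0,0.01,0.01,0.13,0,0,0],[0,0.01,0.01,0.21,0,0,0],[0,0.01,0.01,0.28,0,0,0],[0,0.01,0.01,0.32,0,0,0]]' | sed -n 2,4p
python3 -m creep '[[0,0,0,0.01,0,0,0],[0,0,0,0.03,0,0,0],[0,0,0,0.05,0,0,0],[0,0,0,0.07,0,0,0],[0,0,0,0.08,0,0,0]]'
python3 - <<'E'
from h import *
rows([0.4226,-.301,.249],[.1936,-.981])
for n in("scene","wrist"):
    im=r.capture(n)
    if n=="scene": im=cv2.resize(im[160:290,270:400],None,fx=4.5,fy=4.5,interpolation=cv2.INTER_CUBIC)
    cv2.imwrite(f"pics/{n}9.png",im)
E
```

```text
tcp_pos: [0.4195, -0.3005, 0.311]
ee_rot: [[0.195, -0.981, -0.003], [-0.981, -0.195, 0.003], [-0.003, 0.002, -1.0]]
wrist_force: [0.8, 0.8, -3.2]
time_s: 11.1
tcp_pos: [0.4195, -0.3003, 0.2868]
ee_rot: [[0.195, -0.981, -0.002], [-0.981, -0.195, 0.003], [-0.003, 0.002, -1.0]]
wrist_force: [1.2, 0.7, -3.1]
gripper_width: 0.102
ROW [ 0.0048 -0.0098  0.126 ] [0.0005 0.001  0.0005] F [ 1.2  0.7 -3.1] w 0.102 t 11.1 p [ 0.4195 -0.3003  0.2868] J [-18.  10. -10.  -0. -71.  29.]
```

View pics/scene9.png

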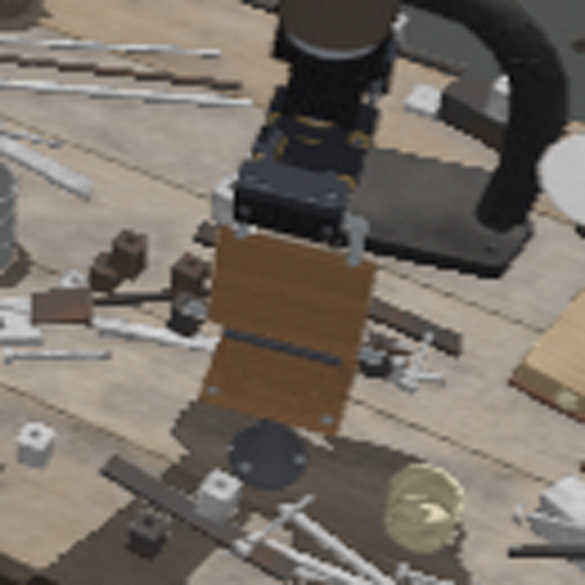

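View pics/wrist9.png

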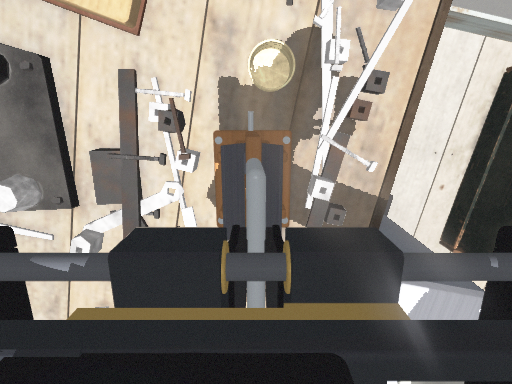

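The board is between the cheeks, just above the slot. Lowering gently and watching the force.

```bash
python3 -m creep '[[0,0,-0.003,0.01,0,0,0],[0,0,-0.003,0.02,0,0,0],[0,0,-0.003,0.03,0,0,0],[0,0,-0.003,0.04,0,0,0],[0,0,-0.003,0.05,0,0,0]]' 
python3 -m creep '[[0,0,-0.003,0.01,0,0,0],[0,0,-0.003,0.02,0,0,0],[0,0,-0.003,0.03,0,0,0],[0,0,-0.003,0.04,0,0,0]]'
```

```text
time_s: 11.62
tcp_pos: [0.4202, -0.3001, 0.2714]
ee_rot: [[0.195, -0.981, -0.003], [-0.981, -0.195, 0.003], [-0.003, 0.003, -1.0]]
wrist_force: [-0.1, 0.6, -3.3]
gripper_width: 0.106
time_s: 11.95
tcp_pos: [0.4211, -0.2999, 0.2591]
ee_rot: [[0.195, -0.981, -0.003], [-0.981, -0.195, 0.003], [-0.003, 0.003, -1.0]]
wrist_force: [-0.4, -0.1, -2.8]
gripper_width: 0.099
```

```bash
python3 -m creep '[[0,0,0,0.007,0,0,0],[0,0,0,0.014,0,0,0],[0,0,0,0.02,0,0,0]]'
python3 -m creep '[[0,0,0,0.005,0,0,0],[0,0,0,0.01,0,0,0],[0,0,0,0.01,0,0,0]]'
```

```text
time_s: 12.2
tcp_pos: [0.421, -0.2998, 0.2528]
ee_rot: [[0.195, -0.981, -0.003], [-0.981, -0.195, 0.003], [-0.003, 0.003, -1.0]]
wrist_force: [-0.3, -1.0, -3.8]
gripper_width: 0.104
time_s: 12.45
tcp_pos: [0.4213, -0.3, 0.2509]
ee_rot: [[0.196, -0.981, -0.002], [-0.981, -0.196, 0.002], [-0.002, 0.002, -1.0]]
wrist_force: [-0.9, 2.0, 2.1]
gripper_width: 0.104
```

Contact: the force went from -3 N to +2 N at about the expected height. I'll press 1 mm and look before releasing.

```bash
python3 -m creep '[[0,0,0,0.005,0,0,0],[0,0,0,0.005,0,0,0]]'
python3 - <<'E'
from h import *
for n in("scene","wrist"):
    im=r.capture(n)
    im=cv2.resize(im[160:290,270:400],None,fx=4.5,fy=4.5,interpolation=cv2.INTER_CUBIC) if n=="scene" else cv2.resize(im[80:240,180:330],None,fx=3.5,fy=3.5,interpolation=cv2.INTER_CUBIC)
    cv2.imwrite(f"pics/{n}10.png",im)
E
```

```text
time_s: 12.62
tcp_pos: [0.4218, -0.3001, 0.2508]
ee_rot: [[0.196, -0.981, -0.0], [-0.981, -0.196, 0.001], [-0.001, -0.0, -1.0]]
wrist_force: [-2.0, 2.3, 4.2]
gripper_width: 0.104
```

View pics/scene10.png

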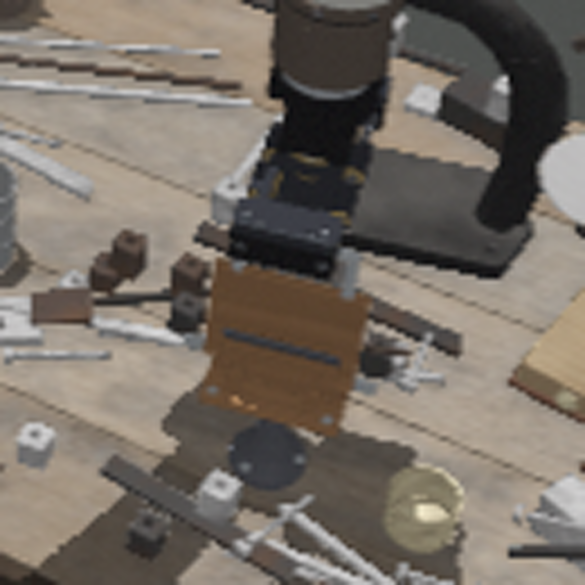

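View pics/wrist10.png

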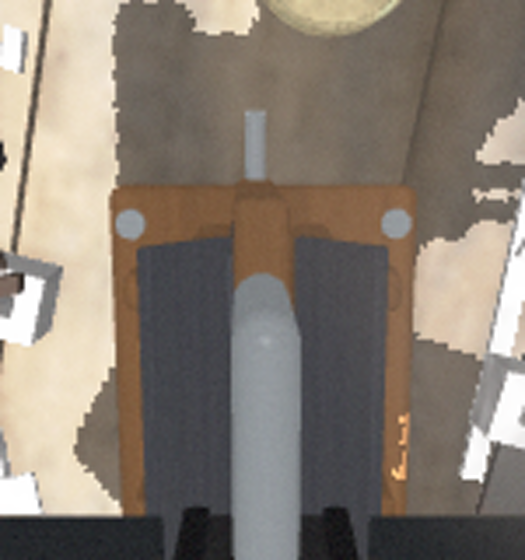

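The board is seated in the slot and symmetric between the cheeks. Releasing, then retreating straight up.

```bash
python3 -m creep '[[0.1,0,0,0,0,0,0],[0.25,0,0,0,0,0,0],[0.4,0,0,0,0,0,0],[0.4,0,0,0,0,0,0],[0.4,0,0,0,0,0,0]]'
```

```text
time_s: 13.13
tcp_pos: [0.422, -0.3003, 0.2507]
ee_rot: [[0.196, -0.981, 0.0], [-0.981, -0.196, 0.001], [-0.001, -0.0, -1.0]]
wrist_force: [-0.6, 1.4, -0.1]
gripper_width: 0.32
```

```bash
python3 -m creep '[[0.4,0,0,-0.02,0,0,0],[0.4,0,0,-0.05,0,0,0],[0.4,0,0,-0.1,0,0,0],[0.4,0,0,-0.16,0,0,0],[0.4,0,0,-0.22,0,0,0]]'
python3 -m creep '[[0.4,0,0,-0.08,0,0,0],[0.4,0,0,-0.16,0,0,0],[0.4,0,0,-0.24,0,0,0],[0.4,0,0,-0.3,0,0,0],[0.4,0,0,-0.3,0,0,0]]'
python3 -m creep '[[0.4,0,0,0,0,0,0],[0.4,0,0,0,0,0,0],[0.4,0,0,0,0,0,0]]'
python3 - <<'E'
from h import *
for n in("scene","wrist","top"):
    im=r.capture(n)
    if n=="scene": im=cv2.resize(im[120:300,130:400],None,fx=2.9,fy=2.9,interpolation=cv2.INTER_CUBIC)
    cv2.imwrite(f"pics/{n}11.png",im)
for n in("scene","top"):
    for t in ["rivet_box","g_clamp","brass_tin","grey_tin"]:
        o=r.outline_of(n,t)
        if o: ys,xs=np.nonzero(o[0]["pixels"]); print(n,t,xs.mean().round(1),ys.mean().round(1),len(xs))
E
```

```text
time_s: 13.55
tcp_pos: [0.422, -0.3005, 0.3183]
ee_rot: [[0.196, -0.981, 0.001], [-0.981, -0.196, 0.0], [0.0, -0.001, -1.0]]
wrist_force: [0.2, -0.3, 0.3]
gripper_width: 0.402
time_s: 13.97
tcp_pos: [0.423, -0.3016, 0.4141]
ee_rot: [[0.196, -0.981, 0.009], [-0.981, -0.196, -0.005], [0.007, -0.008, -1.0]]
wrist_force: [-0.6, -0.6, 1.3]
gripper_width: 0.399
time_s: 14.22
tcp_pos: [0.4227, -0.3014, 0.4138]
ee_rot: [[0.196, -0.981, 0.009], [-0.981, -0.196, -0.005], [0.006, -0.008, -1.0]]
wrist_force: [-0.4, -0.3, -1.1]
gripper_width: 0.401
scene rivet_box 200.5 163.3 1051
scene g_clamp 141.8 192.8 19
scene brass_tin 363.9 272.6 232
scene grey_tin 265.2 207.6 404
top rivet_box 146.9 223.5 315
top g_clamp 166.1 261.3 333
top brass_tin 362.9 163.8 182
top grey_tin 259.6 186.0 242
```

View pics/scene11.png

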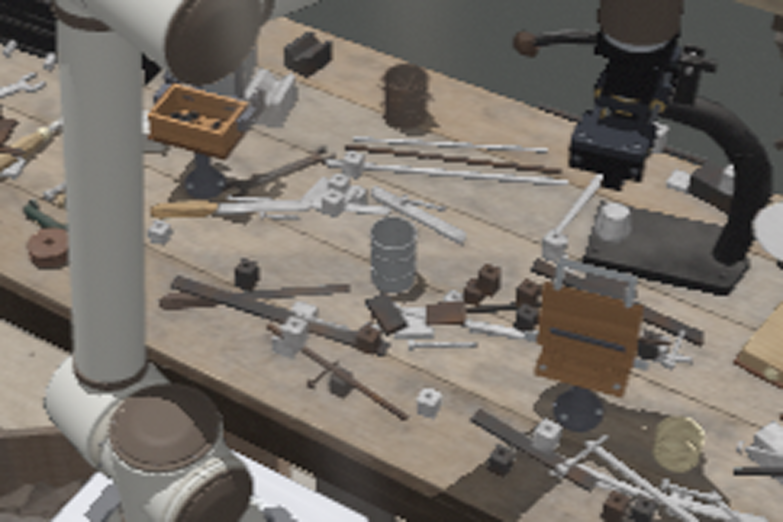

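View pics/wrist11.png

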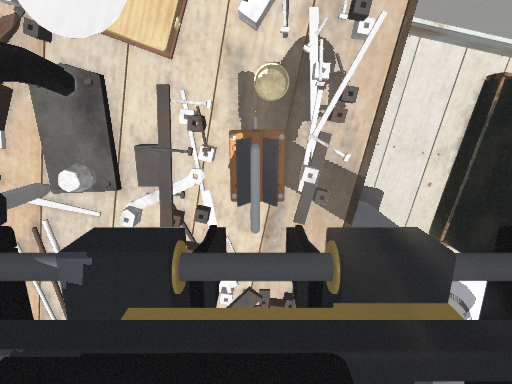

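The lid stands in the slot, handle up: the bar is at columns 250–261 in the wrist view, between the cheeks (238–278). The bystanders are unchanged in the top view. I'll run a quick height check and then hand in.

```bash
python3 - <<'E'
from h import *
s=r.sense();m=r.camera_model("wrist")
y=np.array([-.1936,.981,0]);c=np.array([.4226,-.301,.249])
print(wproj([c-.042*y,c+.042*y],s["tcp_pos"],s["ee_rot"],m).round(1), proj("scene",[c-.042*y,c+.042*y]).round(1), (np.array([[560,262],[632,285]])/2.9+[130,120]).round(1))
r.finish_job()
E
```

```text
[[258.  148.4]
 [257.7 225.9]] [[348.6 216.7]
 [323.7 210.5]] [[323.1 210.3]
 [347.9 218.3]]
the job is handed in; nothing more can be done
```

The lid is standing in the rack slot, hinge edge down and handle up, and I've handed the job in. `finish_job` gave no verdict.

- **Opening:** I pinched the chest's bar from above and swung the lid up about its hinge until it stood upright.
- **Lifting off:** I raised the lid straight up off the hinges, and it hung freely with about 3 N on the wrist.
- **Setting down:** I lowered it into the slot until it touched (reading went from about -3 N to +4 N), opened the fingers and backed off upward. The robot was about 16 cm above the lid and clear of everything. The clock stood at roughly 15 s.

**Last checks:**
- **Lid:** In the scene view the bar ends are within about 2 pixels of where a fully seated lid should put them. In the wrist view the lid stands centred between the cheeks, with its bar within a few pixels of the prediction.
- **Forces:** Wrist forces stayed within a few newtons in every reading I took.
- **Bystanders:** In the top view all four outlines are within about 1 pixel of where they started.
- **Disagreements:** In the scene view the brass and grey tins matched. The rivet box and clamp did not: the detector appears to have picked the open chest as the rivet box, and the arm was partly hiding the clamp. I relied on the top view for those two.
- **Handling:** The arm overshot by about 12 mm once above the bar and was corrected. During the swing the grip point ended up 2–4 mm higher than the bar's nominal position.

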